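Open the press-and-turn cap of a solvent tin and stand the cap in the parts dish

ROBOT

A 7-joint arm with a two-finger parallel gripper is mounted at the origin on the work surface. World frame = base frame: x ahead of the robot, y to its left, z up, the work surface at z = 0. Lengths are in m, angles in rad, forces in N, time in s.
With the tool pointing down it reaches from about 0.425 to 0.825 m from the base axis. Payload 3.6 kg.
Tool frame: the origin (TCP) lies at the very end of the fingers, on their centre line; the grasp point (between the pads) lies 19 mm behind it (robot.pinch_z is the distance from the TCP to the grasp point, in m); z points along the fingers, y is the direction in which the jaws open and shut (so a half turn about z gives the same grasp; the last joint's range is limited). The gripper opens to 93 mm and grips with 3 to 60 N. Pads are 15 mm wide; open, the fingers measure 128 mm over their backs; the gripper's body (75 mm by 188 mm) begins 65 mm behind the grasp point.
Start: joints at [-0.026, 0.615, -0.013, 1.423, 0.008, 1.103, -0.04], TCP at [0.65, 0, 0.219] pointing down, gripper open.
Joint ranges: [-3.12, 3.12], [-0.3, 2.06], [-1.34, 1.32], [0.26, 2.42], [-1.36, 4.5], [0.01, 1.98], [-2.84, 2.84]. Speed limits (rad/s): [2.79, 2.79, 3.14, 3.14, 3.14, 3.14, 3.14].

INTERFACE

Orientations are given as a 3x3 rotation matrix whose columns are the frame's x, y, z axes.
In Python, from bench import robot gives the robot as it stands.
- The arm moves only by the tool move_arm, never from a script. Its argument "targets" is one flat list of numbers, 5 for each row, row after row: the shift along the tool's x, y, z in mm, then the turn about the tool's z in degrees, then the opening, from 0 (shut) to 1 (fully open). In form: [x, y, z, yaw, hand, x, y, z, yaw, hand, ...]. A call has 1 to 20 rows; each row is the pose to reach, as a shift and turn from the pose commanded when the call began, along the tool's axes at that moment; what a row does not reach only later rows make up. A row lasts 1/8 s, in which the tool goes at most 62.5 mm and 10.7 degrees, less where a joint would pass 70% of its speed; a pose out of reach is approached as far as the arm can. A call with a gripper value outside its range is refused whole. The fingers move at their own pace and stop on an object; "grip_force" is the grip in N (left out, the last holds). Time passes only in rows, so rows that repeat a pose let the fingers close. It gives the time, the measured TCP pose, the force and the opening at its end, in the units of the state.
- robot.get_obs(): the state, without advancing time (a new reading comes with each control period).
- robot.snapshot(name): name is "scene" or "side" or "wrist"; returns (picture, depth): 400x640x3 uint8, blue, green, red; 400x640 float32, m along the optical axis (not along the pixel's ray), 0 where there is no reading.
- robot.camera_params(name): a dict with "fov_y" (degrees; the focal length in pixels is half the picture's height over the tangent of half this angle, whatever the lens; pixels are square), "cx", "cy" (the principal point, pixels), "extrinsics" (4x4, takes a point from world to camera coordinates). Camera axes: x right, y down, z forward; pixel columns grow to the right and rows downward; lengths in m; the calibration is good to about 2 mm. A picture is of the moment at which its call begins: read the wrist's pose just before it. camera_params takes no time and is no camera call; for the wrist camera it gives the pose at the moment of the call.
- robot.close_job(): hands the job in, once; it reports no verdict.
Trained networks look in the newest picture that a camera, given by its name, has taken for a name from the list of things; names that differ only in an ending like _2 or _b are one class to them, and where a whole thing is asked for, a point or a joint stands for the part that bears it (a point fixed in the world has none). Each returns a list of dicts, best first, with "score" (0 to 1); they miss things now and then, are a little off and sometimes report something else, mostly with a low value. They report only what shows in the picture. A call takes as long as a camera call. They do not tell look-alikes from the thing itself.
- robot.masks_of(thing, camera): "pixels" (400x640 bool, what is visible of it) and "bbox" ([centre column, centre row, width, height] in pixels, round what is visible of it).
The state is a dict: "time": time; "qpos": joint angles; "qvel": joint speeds; "joint_torque": joint torques, N m; "tcp_pos": TCP position; "tcp_rot": TCP orientation; "contact_force": force on the tool from outside, world axes, zero at the start; "moment": the same for the moment, N m; "opening": opening from 0.0 (shut) to 1.0 (fully open).
Only numpy, scipy, OpenCV 4.12 (cv2) and the standard library are available. Lean on these libraries where they do the work, as an engineer would, in place of code of your own. Each camera call takes 0.05 s, during which the arm holds its last target.

TASK

Open the tall solvent tin standing in the caddy: push its ribbed child-resistant cap down and keep it pushed while you unscrew it anticlockwise, firmly enough that it does not just click round, but without leaning on the thin tin hard enough to buckle it. When the thread lets go, lift the cap off and set it down gently, top up, in the round steel parts dish. The tin must stay seated in its pocket and the other things must stay where they are.

Things in the scene. Friction and masses are not known exactly. Their poses are not given: they have to be found in the camera images.
- cap_c (a point): Centre (half-way up) of the tin's cap: upright ribbed black plastic cylinder, 46 mm across, 34 mm tall, z up, about 60 g. Two-shell child-resistant cap on a right-hand thread: anticlockwise from above opens. Turned unpushed, the outer shell only clicks round, either way. Let go part-way, it stays as it is. Neck and low cone below leave 29 mm free to the tin's shoulder.
- cap_top (a point): Centre of the cap's flat top. Pushed straight down, the shell gives 2.8 mm on a spring: 4 N at first, 14 N fully down. From about 12 N the shells lock and the thread turns too (under 0.3 N m); below that it clicks. The cap climbs as it unscrews, so follow it up at a steady push, best 14 to 18 N. Over 20 N may buckle the tin's thin shoulder.
- can_mouth (a point): Centre of the rim of the tin's neck (30 mm across, 39 mm over the thread), 2 mm above the screwed-on cap's centre, hidden until the cap is off. The thread lets go after about 120 degrees of true (pushed) turning, more than one easy wrist stroke; until then a pull on the cap lifts the tin.
- can: The solvent tin with the cap: rectangular, plain metal with a paper label, 102 mm (x) by 62 mm (y), shoulder 150 mm above its underside, rim of the neck 198 mm, capped top 213 mm; about 0.9 kg, loose, 2 mm of play all round in its pocket. Origin: centre of its underside.
- caddy: Grey sheet-steel caddy bolted to the table: 114 mm (x) by 144 mm (y), 60 mm high, walls and floor 4 mm. Two pockets side by side, 66 mm wide, with centres 35 mm to +y and -y of its origin (centre of its underside). One pocket holds the solvent tin, the other the paste tin; which is which varies.
- dish: Round steel parts dish, held to the steel table by its magnet: 156 mm across at the rim, 20 mm high, flat inside floor 3 mm above the table and about 130 mm across. Origin: centre of its underside. The cap goes in here.
- paste_tin: Bystander: a shorter grey rectangular tin, 102 by 62 mm and 115 mm high with a flat round lid on top (127 mm in all), in the other pocket. Origin: centre of its underside.
- tape_measure: Bystander: tape measure standing on the table, 70 by 36 mm, 62 mm high. Origin: centre of its underside.
- pad_box: Bystander: cardboard box of abrasive pads, 90 by 140 mm, 90 mm high. Origin: centre of its underside.
- spray_can: Bystander: grey spray can with a white lid, 65 mm in diameter, 190 mm tall. Origin: centre of its underside.
Things that resemble listed ones, but are neither listed nor needed, are in the scene too. What is shaped like the caddy but purple or yellow is not meant.

How it is judged:
By the outcome, as a careful person would: the job done as asked, in the order asked, and still so for the second after the job is handed in, with the robot touching nothing.
It also fails if it takes over 69 s, if anything falls off the work surface, if the arm or the gripper's body presses on something with over 40 N, if the wrist force passes 120 N, or if a joint passes its speed limit or range.

## Working session

There is one attempt and no reset: what is moved stays moved. The work goes in short steps, Python scripts to look and compute and a tool call to move; the robot and the scene stay as the last step left them, time stands still between calls to the robot, and variables do not carry over. Pictures are saved under pics/ and viewed, and the job is handed in when it is done.

Besides the shell and the picture viewer there is one more tool, called after "Emit:" as name(argument=value, ...) on one line, values as JSON. move_arm: Moves the arm, as the interface text tells. Its arguments: {"type":"object","properties":{"targets":{"type":"array"},"grip_force":{"type":"number"}},"required":["targets"]}

```bash
ls; mkdir -p pics
cat > h.py <<'E'
import numpy as np, cv2
from bench import robot
def K(n):
    p=robot.camera_params(n); f=200/np.tan(np.radians(p["fov_y"])/2); return f,p["cx"],p["cy"],np.array(p["extrinsics"])
def snap(n,name):
    k=K(n); im,d=robot.snapshot(n); cv2.imwrite("pics/"+name+".png",im); np.savez("/tmp/"+name+".npz",im=im,d=d,f=k[0],cx=k[1],cy=k[2],E=k[3]); return im,d,k
def cloud(d,k):
    f,cx,cy,E=k; v,u=np.mgrid[0:400,0:640]
    P=np.stack([(u-cx)/f*d,(v-cy)/f*d,d],-1); W=(P-E[:3,3])@E[:3,:3]; W[d<=0]=np.nan
    return W
E
python3 - <<'E'
from h import *
o=robot.get_obs(); print({k:np.round(v,3).tolist() for k,v in o.items()})
for n in ["scene","side","wrist"]:
    im,d,k=snap(n,n+"0"); print(n,k[0],k[1:3],np.round(k[3],3).tolist())
    W=cloud(d,k)
    for t in ["cap_c","can","caddy","dish"]:
        for m in robot.masks_of(t,n)[:3]:
            p=W[m["pixels"]]; p=p[~np.isnan(p[:,0])]
            if len(p): print(n,t,round(m["score"],2),np.round(m["bbox"]),np.round(np.median(p,0),3),np.round(np.percentile(p,2,axis=0),3),np.round(np.percentile(p,98,axis=0),3))
print(robot.get_obs()["time"], robot.pinch_z)
E
```

```text
pics
{'time': 0.0, 'qpos': [-0.026, 0.616, -0.013, 1.425, 0.008, 1.103, -0.04], 'qvel': [0.002, 0.003, -0.0, -0.001, 0.003, 0.0, -0.001], 'joint_torque': [0.001, -45.894, 0.209, -16.574, -0.061, 0.02, 0.0], 'tcp_pos': [0.649, -0.0, 0.217], 'tcp_rot': [[-0.0, 1.0, -0.003], [1.0, 0.0, -0.0], [-0.0, -0.003, -1.0]], 'contact_force': [0.423, 0.134, -0.136], 'moment': [-0.017, -0.047, 0.002], 'opening': 0.998}
scene 440.4460398694298 (322.77530384380356, 197.79824618453785) [[-0.876, 0.482, -0.001, 0.395], [0.267, 0.483, -0.834, -0.086], [-0.401, -0.731, -0.552, 1.585], [0.0, 0.0, 0.0, 1.0]]
scene cap_c 0.89 [345. 184.  21.  22.] [0.495 0.194 0.212] [ 0.288 -0.152  0.003] [0.514 0.207 0.222]
scene can 0.56 [342. 216.  44.  50.] [0.511 0.205 0.126] [0.438 0.161 0.061] [0.546 0.225 0.173]
scene can 0.49 [345. 185.  14.  19.] [0.498 0.196 0.215] [0.475 0.165 0.189] [0.514 0.207 0.222]
scene caddy 0.95 [402. 218.  62.  49.] [0.295 0.198 0.037] [0.228 0.118 0.004] [0.364 0.273 0.064]
scene caddy 0.82 [260. 248.  65.  61.] [0.72  0.123 0.04 ] [0.654 0.047 0.005] [0.792 0.199 0.064]
scene caddy 0
[... 941 characters left out ...]
[0.578 0.235 0.061]
side dish 0.66 [352. 184.  45.  29.] [ 0.545 -0.186  0.004] [ 0.477 -0.244 -0.001] [ 0.616 -0.105  0.02 ]
wrist 321.2821080168397 (322.87571995701114, 196.5774331322116) [[1.0, 0.0, 0.001, -0.65], [0.0, -0.961, 0.276, -0.031], [0.001, -0.276, -0.961, 0.39], [0.0, 0.0, 0.0, 1.0]]
wrist can 0.97 [109.   9. 202.  18.] [0.466 0.146 0.115] [0.45  0.142 0.059] [0.54  0.166 0.148]
wrist caddy 0.85 [380.  70. 164. 138.] [0.719 0.119 0.004] [0.637 0.053 0.002] [0.778 0.18  0.06 ]
wrist caddy 0.65 [30. 29. 60. 58.] [0.354 0.147 0.028] [0.311 0.127 0.001] [0.358 0.172 0.059]
wrist caddy 0.6 [198.  56. 134. 113.] [0.559 0.132 0.031] [0.466 0.069 0.001] [0.583 0.181 0.06 ]
0.75 0.0188
```

Run:
```python
import cv2,numpy as np
a=cv2.imread("pics/scene0.png");b=cv2.imread("pics/side0.png")
cv2.imwrite("pics/sceneB.png",cv2.resize(a[100:400,180:500],(800,600)) if 0 else cv2.resize(a[110:350,200:520],(800,600)))
cv2.imwrite("pics/sideB.png",cv2.resize(b[120:360,200:520],(800,600)))
```

```text
(no output)
```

View pics/sceneB.png

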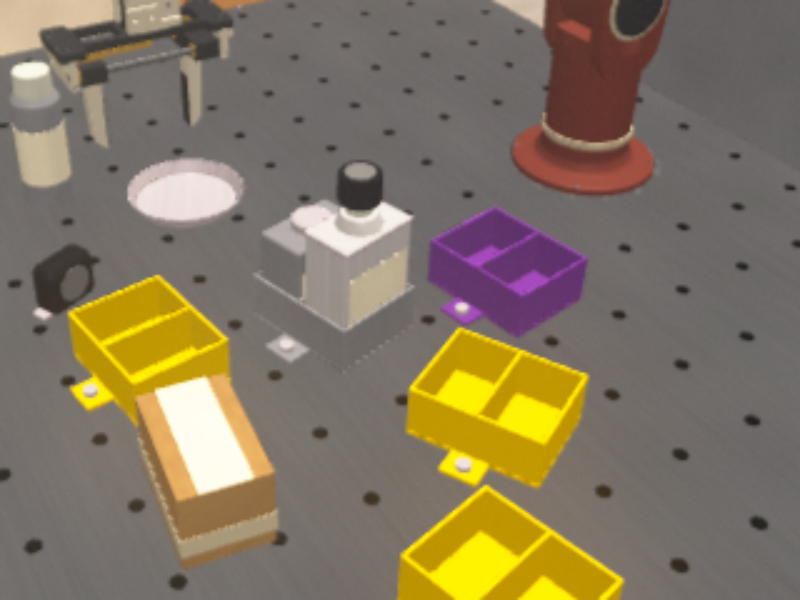

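View pics/sideB.png

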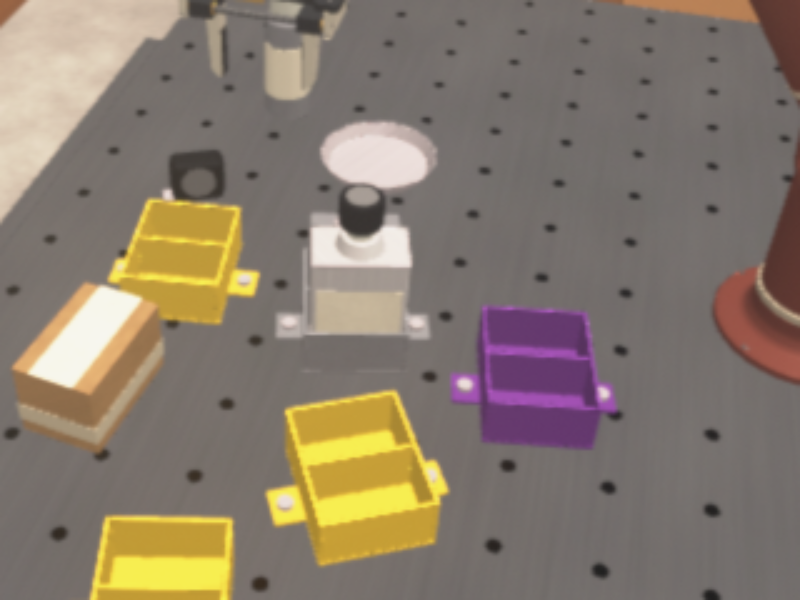

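View pics/wrist0.png

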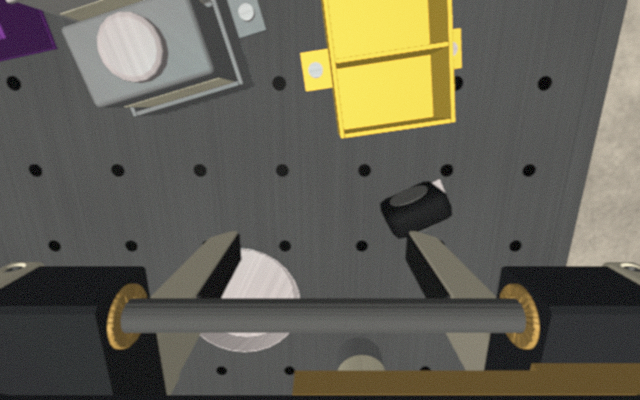

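The grey caddy holds the tall tin, with its black cap at about (360,185) in the zoomed scene view. The dish is clear at about (185,190). Next I refine the cap and dish centres.

```bash
cat > fit.py <<'E'
from h import *
def circ(p):
    A=np.c_[2*p[:,:2],np.ones(len(p))]; s=np.linalg.lstsq(A,(p[:,:2]**2).sum(1),rcond=None)[0]
    return s[:2],np.sqrt(s[2]+s[:2]@s[:2])
E
python3 - <<'E'
from fit import *
for n in ["scene","side"]:
    z=np.load(f"/tmp/{n}0.npz"); k=(z["f"],z["cx"],z["cy"],z["E"]); W=cloud(z["d"],k)
    P=W.reshape(-1,3); P=P[~np.isnan(P[:,0])]
    c=np.array([.489,.19])
    near=np.hypot(*(P[:,:2]-c).T)<.04
    q=P[near&(P[:,2]>.19)]
    t=P[near&(P[:,2]>.212)]
    print(n,"capside",len(q),np.round([q.min(0),q.max(0)],3).tolist(),"top",len(t),np.round([t.min(0),t.max(0),np.median(t,0)],3).tolist())
    # dish rim
    near=np.hypot(*(P[:,:2]-[.545,-.175]).T)<.1
    r=P[near&(P[:,2]>.014)&(P[:,2]<.026)]; cc,R=circ(r); print("dish rim",len(r),cc.round(4),R.round(4))
    f=P[near&(P[:,2]>.0)&(P[:,2]<.02)&(np.hypot(*(P[:,:2]-cc).T)<.06)]; print("floor z",np.median(f[:,2]).round(4))
    for t in ["spray_can","tape_measure","paste_tin","pad_box"]:
        pass
for n in ["scene","side"]:
    im,d,k=snap(n,n+"1");W=cloud(d,k)
    for t in ["spray_can","tape_measure"]:
        for m in robot.masks_of(t,n)[:2]:
            p=W[m["pixels"]];p=p[~np.isnan(p[:,0])]
            if len(p): print(n,t,round(m["score"],2),np.round(m["bbox"]),np.round(np.percentile(p,[5,50,95],axis=0),3).tolist())
E
```

```text
scene capside 306 [[0.469, 0.159, 0.19], [0.515, 0.209, 0.223]] top 173 [[0.469, 0.159, 0.212], [0.515, 0.209, 0.223], [0.494, 0.189, 0.22]]
dish rim 233 [ 0.5447 -0.1724] 0.0745
floor z 0.0064
side capside 317 [[0.466, 0.163, 0.19], [0.512, 0.212, 0.223]] top 190 [[0.466, 0.163, 0.213], [0.512, 0.211, 0.223], [0.489, 0.191, 0.218]]
dish rim 157 [ 0.5439 -0.1688] 0.0751
floor z 0.0033
scene spray_can 0.73 [216. 165.  30.  50.] [[0.68, -0.273, 0.018], [0.709, -0.25, 0.111], [0.733, -0.241, 0.193]]
scene tape_measure 0.77 [225. 221.  23.  30.] [[0.728, -0.047, 0.011], [0.762, -0.025, 0.047], [0.79, -0.012, 0.065]]
side spray_can 0.94 [315. 146.  21.  52.] [[0.674, -0.26, 0.007], [0.698, -0.244, 0.086], [0.726, -0.237, 0.175]]
side tape_measure 0.66 [277. 190.  18.  16.] [[0.725, -0.047, 0.008], [0.753, -0.025, 0.044], [0.784, -0.01, 0.063]]
```

Emit:
move_arm(targets=[0, -40, -40, 0, 1, 40, -80, -80, 0, 1, 80, -120, -80, 0, 1, 110, -150, -80, 0, 1, 120, -160, -80, 0, 1, 120, -160, -80, 0, 1, 120, -160, -80, 0, 1])

```text
time: 1.92
tcp_pos: [0.4913, 0.1181, 0.2984]
tcp_rot: [[0.003, 1.0, 0.0], [1.0, -0.003, -0.001], [-0.001, 0.0, -1.0]]
contact_force: [0.3, -0.4, 0.4]
opening: 1.002
```

Run:
```python
from fit import *
o=robot.get_obs(); print({k:np.round(v,4).tolist() for k,v in o.items()})
im,d,k=snap("wrist","w2"); W=cloud(d,k)
P=W.reshape(-1,3); P=P[~np.isnan(P[:,0])]
near=np.hypot(*(P[:,:2]-[.49,.187]).T)<.04
t=P[near&(P[:,2]>.210)&(P[:,2]<.23)]
if len(t):
  print(len(t),np.round([np.percentile(t,1,axis=0),np.percentile(t,99,axis=0),np.median(t,0)],4).tolist())
  h,_,_=None,0,0
  from scipy.spatial import ConvexHull
  hv=t[ConvexHull(t[:,:2]).vertices]; c,R=circ(hv); print(c,R)
for m in robot.masks_of("cap_c","wrist")[:2]: print(m["score"],m["bbox"])
```

```text
{'time': 1.925, 'qpos': [-0.2455, 0.3141, -0.0473, 1.7066, 0.0176, 1.1211, -0.3013], 'qvel': [0.0064, 0.0053, -0.0011, -0.0008, -0.0036, 0.0004, -0.0011], 'joint_torque': [-0.518, -32.8343, -0.3831, -16.7237, -0.0948, 0.0034, 0.0029], 'tcp_pos': [0.4913, 0.1181, 0.2984], 'tcp_rot': [[0.0032, 1.0, 0.0004], [1.0, -0.0032, -0.0012], [-0.0012, 0.0004, -1.0]], 'contact_force': [0.3277, -0.3941, 0.3541], 'moment': [-0.0807, -0.0214, 0.0099], 'opening': 1.0016}
3066 [[0.4673, 0.1635, 0.2141], [0.51, 0.2065, 0.2194], [0.4888, 0.1859, 0.2176]]
[0.4886669  0.18489143] 0.02352254254373444
0.65 [318.2, 120.8, 60.5, 67.7]
0.57 [328.9, 135.2, 121.1, 59.7]
```

View pics/w2.png

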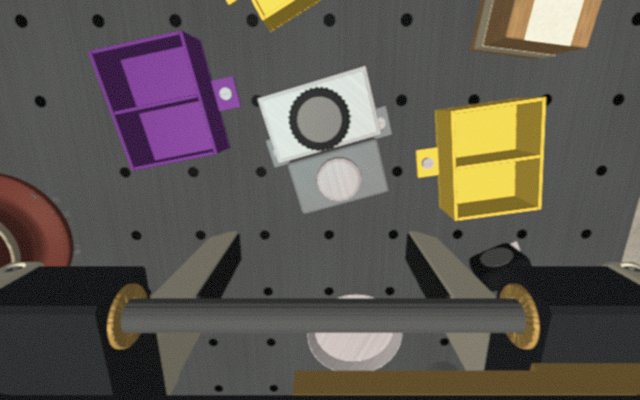

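Cap at (320,119) px in the wrist view: centre (0.4887, 0.1850), top at 0.2176, radius 23.5 mm. These match the given sizes. I move above it with the yaw pre-wound clockwise.

Emit:
move_arm(targets=[25, -1, 0, 10, 1, 50, -2, 0, 20, 1, 67, -3, 0, 30, 1, 67, -3, 0, 40, 1, 67, -3, 0, 50, 1, 67, -3, 0, 60, 1, 67, -3, 0, 70, 1, 67, -3, 0, 75, 1, 67, -3, 0, 75, 1, 67, -3, 0, 75, 1, 67, -3, 0, 75, 1])

```text
time: 3.4
tcp_pos: [0.4872, 0.1868, 0.2986]
tcp_rot: [[0.966, 0.259, -0.0], [0.259, -0.966, -0.0], [-0.0, 0.0, -1.0]]
contact_force: [0.3, -0.1, 0.3]
opening: 1.003
```

Run:
```python
from fit import *
o=robot.get_obs(); print({k:np.round(v,4).tolist() for k,v in o.items()})
dw=np.array([.4887,.1850,.2176-.030])-o["tcp_pos"]; print("tool delta mm",(o["tcp_rot"].T@dw*1000).round(1))
```

```text
{'time': 3.4, 'qpos': [-0.5548, 0.3441, 0.2073, 1.6701, -0.0766, 1.1354, -1.6357], 'qvel': [-0.002, -0.0017, -0.0015, 0.0012, 0.0002, 0.0007, -0.0021], 'joint_torque': [0.0143, -33.4622, 1.5243, -16.9091, 0.0026, -0.0794, 0.0047], 'tcp_pos': [0.4872, 0.1868, 0.2986], 'tcp_rot': [[0.9659, 0.259, -0.0001], [0.259, -0.9659, -0.0001], [-0.0001, 0.0, -1.0]], 'contact_force': [0.2714, -0.0625, 0.2628], 'moment': [0.0159, 0.0684, 0.0149], 'opening': 1.0029}
tool delta mm [  1.    2.1 111. ]
```

Emit:
move_arm(targets=[1, 2, 30, 0, 1, 1, 2, 60, 0, 0.9, 1, 2, 85, 0, 0.8, 1, 2, 100, 0, 0.8, 1, 2, 108, 0, 0.8, 1, 2, 111, 0, 0.8, 1, 2, 111, 0, 0.8, 1, 2, 111, 0, 0.8])

```text
time: 4.4
tcp_pos: [0.4889, 0.1855, 0.1883]
tcp_rot: [[0.966, 0.259, 0.001], [0.259, -0.966, 0.001], [0.001, -0.0, -1.0]]
contact_force: [-0.1, -0.8, 0.3]
opening: 0.802
```

Run:
```python
from fit import *
o=robot.get_obs(); print({k:np.round(v,4).tolist() for k,v in o.items()})
dw=np.array([.4887,.1850,.2176-.030])-o["tcp_pos"]; print("tool delta mm",(o["tcp_rot"].T@dw*1000).round(1))
snap("side","s3");a=cv2.imread("pics/s3.png");cv2.imwrite("pics/s3b.png",cv2.resize(a[120:300,220:460],(800,600)))
```

```text
{'time': 4.4, 'qpos': [-0.5336, 0.4571, 0.1882, 1.8357, -0.1096, 0.8574, -1.6014], 'qvel': [0.0011, 0.0004, 0.0018, 0.0022, -0.0012, -0.0015, 0.0021], 'joint_torque': [0.0026, -35.9164, 1.7706, -14.0504, -0.0018, -0.0799, 0.0002], 'tcp_pos': [0.4889, 0.1855, 0.1883], 'tcp_rot': [[0.9659, 0.2589, 0.0013], [0.2589, -0.9659, 0.0006], [0.0014, -0.0003, -1.0]], 'contact_force': [-0.0618, -0.767, 0.3424], 'moment': [0.0291, 0.1898, -0.0092], 'opening': 0.8023}
tool delta mm [-0.3  0.4  0.7]
```

View pics/s3b.png

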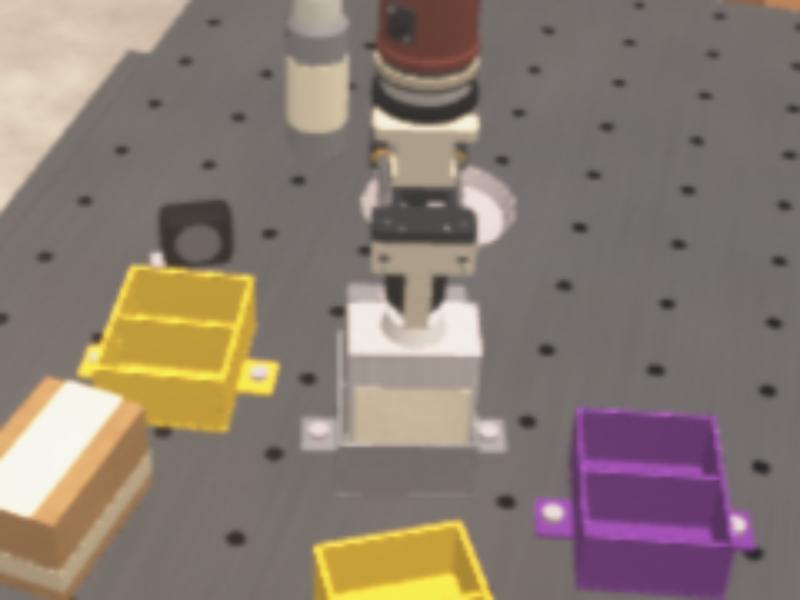

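The fingers straddle the black cap at about (415,290) and sit clear above the shoulder. Now I grip.

Emit:
move_arm(targets=[0, 0, 0, 0, 0.6, 0, 0, 0, 0, 0.5, 0, 0, 0, 0, 0.3, 0, 0, 0, 0, 0.3, 0, 0, 0, 0, 0.3, 0, 0, 0, 0, 0.3], grip_force=55)

```text
time: 5.2
tcp_pos: [0.4886, 0.1849, 0.1877]
tcp_rot: [[0.966, 0.258, 0.0], [0.258, -0.966, -0.0], [-0.0, 0.0, -1.0]]
contact_force: [-0.6, -0.5, -0.5]
opening: 0.48
```

Emit:
move_arm(targets=[0, 0, 1, 0, 0.3, 0, 0, 2, 0, 0.3, 0, 0, 2, 0, 0.3, 0, 0, 2, 0, 0.3])

```text
time: 5.7
tcp_pos: [0.4888, 0.185, 0.1865]
tcp_rot: [[0.966, 0.259, 0.001], [0.259, -0.966, -0.0], [0.001, 0.0, -1.0]]
contact_force: [-1.6, -2.9, 6.8]
opening: 0.487
```

Emit:
move_arm(targets=[0, 0, 1, 0, 0.3, 0, 0, 1.5, 0, 0.3, 0, 0, 1.5, 0, 0.3, 0, 0, 1.5, 0, 0.3])

```text
time: 6.2
tcp_pos: [0.4889, 0.1849, 0.1855]
tcp_rot: [[0.966, 0.258, 0.001], [0.258, -0.966, 0.0], [0.001, 0.0, -1.0]]
contact_force: [-1.8, -2.9, 9.6]
opening: 0.486
```

Emit:
move_arm(targets=[0, 0, 1, 0, 0.3, 0, 0, 1.5, 0, 0.3, 0, 0, 1.5, 0, 0.3, 0, 0, 1.5, 0, 0.3])

```text
time: 6.7
tcp_pos: [0.489, 0.1848, 0.1844]
tcp_rot: [[0.966, 0.258, 0.001], [0.258, -0.966, 0.0], [0.001, 0.0, -1.0]]
contact_force: [-1.5, -4.1, 10.5]
opening: 0.481
```

Run:
```python
from fit import *
o=robot.get_obs(); print({k:np.round(v,4).tolist() for k,v in o.items() if k in("contact_force","moment","opening","tcp_pos","tcp_rot")})
```

```text
{'tcp_pos': [0.489, 0.1848, 0.1844], 'tcp_rot': [[0.9661, 0.2582, 0.0014], [0.2582, -0.9661, 0.0002], [0.0014, 0.0002, -1.0]], 'contact_force': [-1.5254, -4.1468, 10.5262], 'moment': [-0.7774, 0.5945, -0.0263], 'opening': 0.4808}
```

Emit:
move_arm(targets=[0, 0, 0, 0, 0.3, 0, 0, 0.7, 0, 0.3, 0, 0, 0.7, 0, 0.3, 0, 0, 0.7, 0, 0.3], grip_force=60)

```text
time: 7.2
tcp_pos: [0.489, 0.1847, 0.1839]
tcp_rot: [[0.966, 0.258, 0.002], [0.258, -0.966, 0.0], [0.002, 0.0, -1.0]]
contact_force: [-1.9, -3.1, 12.2]
opening: 0.483
```

Emit:
move_arm(targets=[0, 0, 0.5, 0, 0.3, 0, 0, 1, 0, 0.3, 0, 0, 1, 0, 0.3, 0, 0, 1, 0, 0.3])

```text
time: 7.7
tcp_pos: [0.4891, 0.1847, 0.1833]
tcp_rot: [[0.966, 0.258, 0.002], [0.258, -0.966, 0.0], [0.002, 0.0, -1.0]]
contact_force: [-3.0, -3.6, 14.2]
opening: 0.487
```

Emit:
move_arm(targets=[0, 0, 0.5, 0, 0.3, 0, 0, 0.5, 0, 0.3, 0, 0, 0.5, 0, 0.3])

```text
time: 8.07
tcp_pos: [0.4891, 0.1846, 0.1832]
tcp_rot: [[0.966, 0.258, 0.002], [0.258, -0.966, 0.0], [0.002, 0.0, -1.0]]
contact_force: [-3.6, -3.9, 15.6]
opening: 0.48
```

Emit:
move_arm(targets=[-0.3, 0, 0, -4, 0.3, -0.3, 0, 0, -8, 0.3, -0.3, 0, 0, -12, 0.3, -0.3, 0, 0, -12, 0.3])

```text
time: 8.57
tcp_pos: [0.4896, 0.1856, 0.1834]
tcp_rot: [[0.891, 0.454, 0.004], [0.454, -0.891, 0.002], [0.004, 0.0, -1.0]]
contact_force: [-2.4, -3.2, 15.5]
opening: 0.484
```

```bash
cat > st.py <<'E'
from fit import *
o=robot.get_obs(); print({k:np.round(v,4).tolist() for k,v in o.items() if k in("contact_force","moment","opening","tcp_pos","qpos")}, "yaw",np.degrees(np.arctan2(o["tcp_rot"][1,0],o["tcp_rot"][0,0])).round(1))
E
python3 st.py
```

```text
{'qpos': [-0.4916, 0.4602, 0.1278, 1.8414, -0.0766, 0.8402, -1.4256], 'tcp_pos': [0.4896, 0.1856, 0.1834], 'contact_force': [-2.3591, -3.1506, 15.5335], 'moment': [-0.5895, 0.6347, -0.036], 'opening': 0.4841} yaw 27.0
```

Emit:
move_arm(targets=[0, 0, 0, -5, 0.3, 0, 0, 0, -10, 0.3, 0, 0, 0, -15, 0.3, 0, 0, 0, -20, 0.3])

```text
time: 9.07
tcp_pos: [0.4898, 0.186, 0.1841]
tcp_rot: [[0.681, 0.733, 0.005], [0.733, -0.681, 0.003], [0.005, 0.002, -1.0]]
contact_force: [-3.8, -1.4, 19.9]
opening: 0.484
```

```bash
python3 st.py
```

```text
{'qpos': [-0.4251, 0.4572, 0.0301, 1.8382, -0.0186, 0.841, -1.1344], 'tcp_pos': [0.4898, 0.186, 0.1841], 'contact_force': [-3.7548, -1.4042, 19.9011], 'moment': [-0.744, 0.9274, -0.1896], 'opening': 0.4839} yaw 47.1
```

Turning is climbing the thread, and force reached 19.9 N, so I ease off first.

Emit:
move_arm(targets=[0, 0, -0.5, 0, 0.3, 0, 0, -0.5, 0, 0.3])

```text
time: 9.32
tcp_pos: [0.4898, 0.1861, 0.1845]
tcp_rot: [[0.682, 0.731, 0.005], [0.731, -0.682, 0.003], [0.005, 0.002, -1.0]]
contact_force: [-3.8, -1.8, 18.8]
opening: 0.485
```

```bash
python3 st.py
```

```text
{'qpos': [-0.4256, 0.4568, 0.0306, 1.8379, -0.0186, 0.8415, -1.1363], 'tcp_pos': [0.4898, 0.1861, 0.1845], 'contact_force': [-3.8489, -1.7763, 18.8238], 'moment': [-0.6874, 0.657, -0.0376], 'opening': 0.4854} yaw 47.0
```

Emit:
move_arm(targets=[0, 0, -0.4, 0, 0.3, 0, 0, -0.4, 0, 0.3, 0, 0, -0.4, 0, 0.3])

```text
time: 9.7
tcp_pos: [0.4898, 0.1861, 0.1846]
tcp_rot: [[0.682, 0.731, 0.005], [0.731, -0.682, 0.002], [0.005, 0.002, -1.0]]
contact_force: [-1.8, -2.5, 15.9]
opening: 0.488
```

Emit:
move_arm(targets=[0, 0, -0.1, -4, 0.3, 0, 0, -0.2, -8, 0.3, 0, 0, -0.3, -12, 0.3, 0, 0, -0.3, -12, 0.3])

```text
time: 10.2
tcp_pos: [0.4899, 0.1865, 0.1852]
tcp_rot: [[0.515, 0.857, 0.005], [0.857, -0.515, 0.003], [0.005, 0.003, -1.0]]
contact_force: [-2.3, -1.5, 17.2]
opening: 0.486
```

```bash
python3 st.py
```

```text
{'qpos': [-0.3857, 0.4563, -0.028, 1.8355, 0.0155, 0.8439, -0.9618], 'tcp_pos': [0.4899, 0.1865, 0.1852], 'contact_force': [-2.2767, -1.4682, 17.1753], 'moment': [-0.5792, 0.5559, -0.0382], 'opening': 0.4859} yaw 59.0
```

Emit:
move_arm(targets=[0, 0, -0.2, -4, 0.3, 0, 0, -0.4, -8, 0.3, 0, 0, -0.6, -12, 0.3, 0, 0, -0.7, -16, 0.3, 0, 0, -0.7, -16, 0.3])

```text
time: 10.82
tcp_pos: [0.4894, 0.1865, 0.186]
tcp_rot: [[0.258, 0.966, 0.004], [0.966, -0.258, 0.003], [0.004, 0.004, -1.0]]
contact_force: [-3.8, -1.7, 18.6]
opening: 0.483
```

```bash
python3 st.py
```

```text
{'qpos': [-0.3328, 0.4569, -0.1054, 1.8332, 0.0609, 0.8494, -0.7288], 'tcp_pos': [0.4894, 0.1865, 0.186], 'contact_force': [-3.8058, -1.7201, 18.6153], 'moment': [-0.6063, 0.8175, 0.0063], 'opening': 0.4828} yaw 75.0
```

Emit:
move_arm(targets=[0, 0, -0.4, 0, 0.3, 0, 0, -0.6, -4, 0.3, 0, 0, -0.8, -8, 0.3, 0, 0, -1, -12, 0.3, 0, 0, -1.2, -16, 0.3, 0, 0, -1.2, -16, 0.3])

```text
time: 11.58
tcp_pos: [0.489, 0.1863, 0.1869]
tcp_rot: [[-0.018, 1.0, 0.004], [1.0, 0.018, 0.002], [0.002, 0.004, -1.0]]
contact_force: [-3.9, -1.6, 18.0]
opening: 0.486
```

```bash
python3 st.py
```

```text
{'qpos': [-0.2801, 0.4592, -0.1823, 1.8306, 0.1059, 0.857, -0.4953], 'tcp_pos': [0.489, 0.1863, 0.1869], 'contact_force': [-3.8522, -1.5938, 17.9577], 'moment': [-0.6599, 0.8277, -0.0364], 'opening': 0.4862} yaw 91.0
```

Emit:
move_arm(targets=[0, 0, -0.4, 0, 0.3, 0, 0, -0.6, -4, 0.3, 0, 0, -0.8, -8, 0.3, 0, 0, -1, -12, 0.3, 0, 0, -1.2, -16, 0.3, 0, 0, -1.2, -16, 0.3])

```text
time: 12.32
tcp_pos: [0.4889, 0.1861, 0.1879]
tcp_rot: [[-0.293, 0.956, 0.003], [0.956, 0.293, 0.002], [0.001, 0.003, -1.0]]
contact_force: [-3.8, -3.1, 17.4]
opening: 0.486
```

```bash
python3 st.py
```

```text
{'qpos': [-0.2276, 0.4635, -0.259, 1.8278, 0.1509, 0.8659, -0.2613], 'tcp_pos': [0.4889, 0.1861, 0.1879], 'contact_force': [-3.8494, -3.1339, 17.402], 'moment': [-0.7003, 0.7773, 0.0231], 'opening': 0.4858} yaw 107.0
```

Emit:
move_arm(targets=[0, 0, -0.3, 0, 0.3, 0, 0, -0.5, -4, 0.3, 0, 0, -0.7, -8, 0.3, 0, 0, -0.9, -12, 0.3, 0, 0, -1.1, -16, 0.3, 0, 0, -1.1, -16, 0.3])

```text
time: 13.08
tcp_pos: [0.4892, 0.1858, 0.1889]
tcp_rot: [[-0.545, 0.839, 0.004], [0.839, 0.545, 0.001], [-0.001, 0.004, -1.0]]
contact_force: [-3.8, -3.5, 16.4]
opening: 0.484
```

```bash
python3 st.py
```

```text
{'qpos': [-0.1756, 0.4697, -0.3356, 1.8247, 0.1963, 0.8758, -0.0273], 'tcp_pos': [0.4892, 0.1858, 0.1889], 'contact_force': [-3.8074, -3.4836, 16.3785], 'moment': [-0.7796, 0.5899, 0.0289], 'opening': 0.4838} yaw 123.0
```

Emit:
move_arm(targets=[0, 0, -0.2, -4, 0.3, 0, 0, -0.4, -8, 0.3, 0, 0, -0.6, -12, 0.3, 0, 0, -0.8, -16, 0.3, 0, 0, -0.8, -16, 0.3])

```text
time: 13.7
tcp_pos: [0.4894, 0.1858, 0.1896]
tcp_rot: [[-0.755, 0.656, 0.004], [0.656, 0.755, 0.001], [-0.002, 0.003, -1.0]]
contact_force: [-1.2, -3.0, 14.9]
opening: 0.485
```

```bash
python3 st.py
```

```text
{'qpos': [-0.1242, 0.4784, -0.4126, 1.822, 0.2417, 0.8867, 0.2063], 'tcp_pos': [0.4894, 0.1858, 0.1896], 'contact_force': [-1.2278, -3.0415, 14.9154], 'moment': [-0.7452, 0.4673, -0.0813], 'opening': 0.4854} yaw 139.0
```

Emit:
move_arm(targets=[0, 0, 0, -4, 0.3, 0, 0, 0, -8, 0.3, 0, 0, -0.1, -12, 0.3, 0, 0, -0.2, -16, 0.3, 0, 0, -0.2, -16, 0.3])

```text
time: 14.32
tcp_pos: [0.4892, 0.186, 0.1902]
tcp_rot: [[-0.906, 0.423, 0.004], [0.423, 0.906, 0.001], [-0.003, 0.003, -1.0]]
contact_force: [-3.6, -3.9, 18.1]
opening: 0.482
```

```bash
python3 st.py
```

```text
{'qpos': [-0.074, 0.489, -0.4901, 1.8198, 0.2876, 0.8995, 0.4388], 'tcp_pos': [0.4892, 0.186, 0.1902], 'contact_force': [-3.5664, -3.8997, 18.1217], 'moment': [-0.8367, 0.6218, -0.0936], 'opening': 0.4825} yaw 155.0
```

Emit:
move_arm(targets=[0, 0, -0.4, 0, 0.3, 0, 0, -0.5, -4, 0.3, 0, 0, -0.7, -8, 0.3, 0, 0, -0.8, -12, 0.3, 0, 0, -0.9, -16, 0.3, 0, 0, -0.9, -16, 0.3])

```text
time: 15.08
tcp_pos: [0.4891, 0.1863, 0.1913]
tcp_rot: [[-0.988, 0.156, 0.004], [0.156, 0.988, 0.001], [-0.004, 0.002, -1.0]]
contact_force: [-2.9, -2.8, 18.3]
opening: 0.484
```

```bash
python3 st.py
```

```text
{'qpos': [-0.0245, 0.5015, -0.5683, 1.817, 0.3338, 0.9155, 0.6716], 'tcp_pos': [0.4891, 0.1863, 0.1913], 'contact_force': [-2.8868, -2.7602, 18.3346], 'moment': [-0.8123, 0.696, -0.0587], 'opening': 0.4841} yaw 171.0
```

Run:
```python
from fit import *
snap("side","s4");a=cv2.imread("pics/s4.png")[150:270,260:420]
snap("scene","c4");b=cv2.imread("pics/c4.png")[130:250,260:420]
cv2.imwrite("pics/s4b.png",np.vstack([cv2.resize(a,(400,300),interpolation=cv2.INTER_CUBIC),cv2.resize(b,(400,300),interpolation=cv2.INTER_CUBIC)]))
```

```text
(no output)
```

View pics/s4b.png

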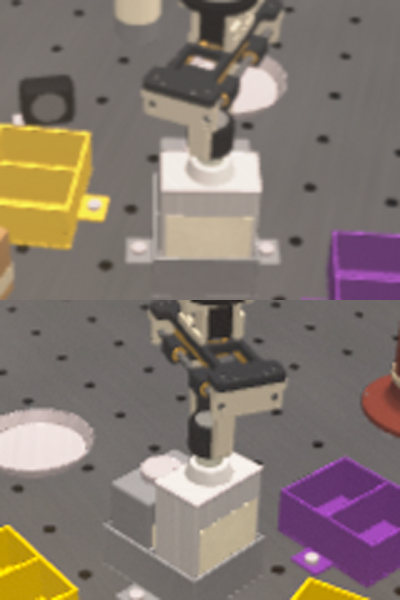

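Tin seated, cap still gripped. The cap is still climbing, so I continue the stroke.

Emit:
move_arm(targets=[0, 0, -0.4, 0, 0.3, 0, 0, -0.6, -4, 0.3, 0, 0, -0.8, -8, 0.3, 0, 0, -0.9, -12, 0.3, 0, 0, -1.0, -16, 0.3, 0, 0, -1.0, -16, 0.3])

```text
time: 15.92
tcp_pos: [0.4887, 0.186, 0.1922]
tcp_rot: [[-0.993, -0.122, 0.003], [-0.122, 0.993, 0.0], [-0.003, -0.0, -1.0]]
contact_force: [-3.4, -3.9, 19.9]
opening: 0.486
```

```bash
python3 st.py
```

```text
{'qpos': [0.0242, 0.5163, -0.6464, 1.8147, 0.3805, 0.9347, 0.9036], 'tcp_pos': [0.4887, 0.186, 0.1922], 'contact_force': [-3.3656, -3.8837, 19.8827], 'moment': [-0.9689, 0.8408, -0.0728], 'opening': 0.4858} yaw -173.0
```

Emit:
move_arm(targets=[0, 0, -0.7, 0, 0.3, 0, 0, -1.5, 0, 0.3, 0, 0, -2.5, 0, 0.3, 0, 0, -3.5, 0, 0.3, 0, 0, -3.5, 0, 0.3])

```text
time: 16.55
tcp_pos: [0.4887, 0.186, 0.194]
tcp_rot: [[-0.993, -0.122, 0.002], [-0.122, 0.993, 0.001], [-0.002, 0.001, -1.0]]
contact_force: [-1.0, -2.5, 9.9]
opening: 0.485
```

```bash
python3 st.py
```

```text
{'qpos': [0.0256, 0.5143, -0.6474, 1.8119, 0.3772, 0.9388, 0.9071], 'tcp_pos': [0.4887, 0.186, 0.194], 'contact_force': [-0.9713, -2.5022, 9.8705], 'moment': [-0.4228, 0.1954, -0.0127], 'opening': 0.4845} yaw -173.0
```

Emit:
move_arm(targets=[0, 0, -1, 0, 0.3, 0, 0, -2, 0, 0.3, 0, 0, -2.5, 0, 0.3, 0, 0, -2.5, 0, 0.3])

```text
time: 17.05
tcp_pos: [0.4888, 0.1861, 0.1953]
tcp_rot: [[-0.993, -0.122, 0.002], [-0.122, 0.993, 0.002], [-0.002, 0.001, -1.0]]
contact_force: [1.1, 0.0, 5.3]
opening: 0.486
```

```bash
python3 st.py
```

```text
{'qpos': [0.0268, 0.5132, -0.6486, 1.8098, 0.3749, 0.942, 0.9097], 'tcp_pos': [0.4888, 0.1861, 0.1953], 'contact_force': [1.051, 0.0083, 5.3368], 'moment': [0.0023, -0.3364, -0.0192], 'opening': 0.4865} yaw -173.0
```

Emit:
move_arm(targets=[0, 0, -0.5, 0, 0.3, 0, 0, -1, 0, 0.3, 0, 0, -1.5, 0, 0.3, 0, 0, -1.5, 0, 0.3])

```text
time: 17.55
tcp_pos: [0.488, 0.1851, 0.1959]
tcp_rot: [[-0.993, -0.122, -0.001], [-0.122, 0.993, -0.0], [0.001, -0.0, -1.0]]
contact_force: [0.8, 0.4, 2.4]
opening: 0.485
```

```bash
python3 st.py
```

```text
{'qpos': [0.0279, 0.5122, -0.6488, 1.8095, 0.3734, 0.9459, 0.9112], 'tcp_pos': [0.488, 0.1851, 0.1959], 'contact_force': [0.7997, 0.352, 2.4276], 'moment': [0.0505, -0.4167, 0.0031], 'opening': 0.4855} yaw -173.0
```

Emit:
move_arm(targets=[0, 0, -0.5, 0, 0.3, 0, 0, -1, 0, 0.3, 0, 0, -1, 0, 0.3])

```text
time: 17.92
tcp_pos: [0.4874, 0.1846, 0.1967]
tcp_rot: [[-0.993, -0.122, -0.002], [-0.122, 0.993, -0.001], [0.002, -0.001, -1.0]]
contact_force: [0.7, -1.0, -0.5]
opening: 0.484
```

```bash
python3 st.py
```

```text
{'qpos': [0.0285, 0.511, -0.6492, 1.809, 0.3723, 0.9491, 0.9122], 'tcp_pos': [0.4874, 0.1846, 0.1967], 'contact_force': [0.7356, -1.0376, -0.4569], 'moment': [-0.0743, -0.1739, -0.0011], 'opening': 0.4845} yaw -173.0
```

Emit:
move_arm(targets=[0, 0, -0.5, 0, 0.3, 0, 0, -0.8, 0, 0.3, 0, 0, -0.8, 0, 0.3])

```text
time: 18.3
tcp_pos: [0.4881, 0.1852, 0.1981]
tcp_rot: [[-0.993, -0.122, -0.0], [-0.122, 0.993, -0.0], [0.0, -0.0, -1.0]]
contact_force: [1.2, -1.1, -1.4]
opening: 0.487
```

```bash
python3 st.py
```

```text
{'qpos': [0.0289, 0.5097, -0.6502, 1.8067, 0.3715, 0.9503, 0.913], 'tcp_pos': [0.4881, 0.1852, 0.1981], 'contact_force': [1.1501, -1.1051, -1.4453], 'moment': [-0.0372, -0.2025, -0.0499], 'opening': 0.4871} yaw -173.0
```

Emit:
move_arm(targets=[0, 0, -0.7, 0, 0.3, 0, 0, -1.5, 0, 0.3, 0, 0, -2, 0, 0.3, 0, 0, -2, 0, 0.3])

```text
time: 18.8
tcp_pos: [0.488, 0.1856, 0.2002]
tcp_rot: [[-0.992, -0.122, -0.0], [-0.122, 0.992, 0.0], [-0.0, 0.0, -1.0]]
contact_force: [0.3, 0.0, -0.6]
opening: 0.483
```

```bash
python3 st.py
```

```text
{'qpos': [0.0298, 0.5072, -0.6521, 1.8039, 0.369, 0.9547, 0.915], 'tcp_pos': [0.488, 0.1856, 0.2002], 'contact_force': [0.2912, 0.0083, -0.5863], 'moment': [0.1861, -0.0419, -0.027], 'opening': 0.4826} yaw -173.0
```

Force is only the cap's weight (−0.6 N), so the thread has let go. Lifting straight up.

Emit:
move_arm(targets=[0, 0, -5, 0, 0.3, 0, 0, -15, 0, 0.3, 0, 0, -30, 0, 0.3, 0, 0, -55, 0, 0.3, 0, 0, -80, 0, 0.3, 0, 0, -80, 0, 0.3, 0, 0, -80, 0, 0.3])

```text
time: 19.68
tcp_pos: [0.4878, 0.1849, 0.2796]
tcp_rot: [[-0.993, -0.122, -0.001], [-0.122, 0.993, -0.001], [0.001, -0.001, -1.0]]
contact_force: [-1.1, 0.5, -1.6]
opening: 0.484
```

```bash
python3 st.py
python3 - <<'E'
from fit import *
snap("side","s5");a=cv2.imread("pics/s5.png")[110:270,250:430]
im,d,k=snap("scene","c5");b=im[90:250,250:430]
cv2.imwrite("pics/s5b.png",np.hstack([cv2.resize(a,(400,356),interpolation=cv2.INTER_CUBIC),cv2.resize(b,(400,356),interpolation=cv2.INTER_CUBIC)]))
o=robot.get_obs()["tcp_pos"]
for n in ["scene","side"]:
    z=np.load("/tmp/%s.npz"%{"scene":"c5","side":"s5"}[n]); im=z["im"].astype(int); W=cloud(z["d"],(z["f"],z["cx"],z["cy"],z["E"]))
    m=(np.hypot(W[...,0]-o[0],W[...,1]-o[1])<.03)&(W[...,2]>o[2]-.03)&(W[...,2]<o[2]+.06)&(im.max(-1)<75)
    q=W[m]; print(n,len(q),np.round(np.percentile(q,[1,5,50,95,99],axis=0),4).tolist())
E
```

```text
{'qpos': [0.0651, 0.4261, -0.6922, 1.6839, 0.2948, 1.1395, 0.9849], 'tcp_pos': [0.4878, 0.1849, 0.2796], 'contact_force': [-1.1377, 0.4592, -1.6424], 'moment': [0.0934, -0.0942, 0.0082], 'opening': 0.4836} yaw -173.0
scene 203 [[0.486, 0.1577, 0.2779], [0.4875, 0.1597, 0.2811], [0.5037, 0.1934, 0.3014], [0.5121, 0.2055, 0.3324], [0.5131, 0.207, 0.3369]]
side 83 [[0.4664, 0.1904, 0.2821], [0.4666, 0.1918, 0.2839], [0.4724, 0.2005, 0.2988], [0.5047, 0.2068, 0.3111], [0.5075, 0.2078, 0.3118]]
```

View pics/s5b.png

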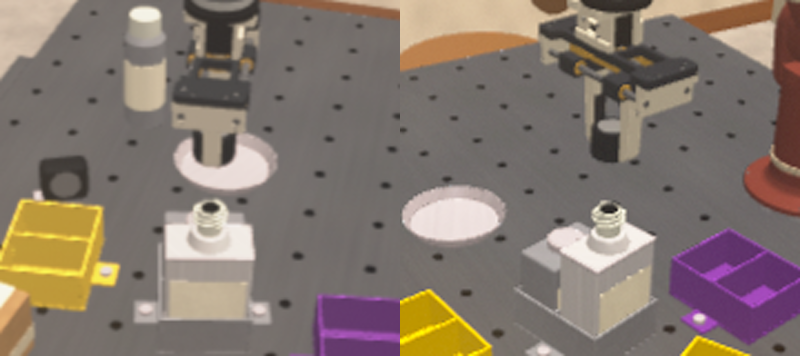

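The cap is off and held level, the neck thread shows (210,210) on the left, and the tin is seated. I carry it to the dish.

Emit:
move_arm(targets=[-1, -20, 0, 0, 0.3, -2, -50, 0, 0, 0.3, -3, -90, 0, 0, 0.3, -4, -130, 0, 0, 0.3, -6, -170, 0, 0, 0.3, -7, -210, 0, 0, 0.3, -9, -250, 0, 0, 0.3, -10, -290, 0, 0, 0.3, -11, -325, 0, 0, 0.3, -12, -350, 0, 0, 0.3, -12, -360, 0, 0, 0.3, -12, -360, 0, 0, 0.3, -12, -360, 0, 0, 0.3, -12, -360, 0, 0, 0.3])

```text
time: 21.52
tcp_pos: [0.544, -0.1691, 0.2802]
tcp_rot: [[-0.992, -0.124, 0.0], [-0.124, 0.992, 0.0], [-0.0, 0.0, -1.0]]
contact_force: [-0.5, 0.2, -0.4]
opening: 0.482
```

```bash
python3 st.py
python3 - <<'E'
from fit import *
o=robot.get_obs();dw=np.array([.544,-.171,.005])-o["tcp_pos"]; print("tool delta mm",(o["tcp_rot"].T@dw*1000).round(1))
snap("side","s6");a=cv2.imread("pics/s6.png")[60:300,200:520]
cv2.imwrite("pics/s6b.png",cv2.resize(a,(800,600),interpolation=cv2.INTER_CUBIC))
z=np.load("/tmp/s6.npz"); im=z["im"].astype(int); W=cloud(z["d"],(z["f"],z["cx"],z["cy"],z["E"]));o=o["tcp_pos"]
m=(np.hypot(W[...,0]-o[0],W[...,1]-o[1])<.03)&(W[...,2]>o[2]-.03)&(W[...,2]<o[2]+.06)&(im.max(-1)<75)
q=W[m]; print(len(q),np.round(np.percentile(q,[1,5,50,95,99],axis=0),4).tolist())
E
```

```text
{'qpos': [0.6592, 0.4954, -0.6302, 1.5564, 0.306, 1.1902, 1.6671], 'tcp_pos': [0.544, -0.1691, 0.2802], 'contact_force': [-0.4713, 0.1624, -0.4378], 'moment': [0.0975, -0.0486, 0.0465], 'opening': 0.4824} yaw -172.9
tool delta mm [  0.3  -2.  275.2]
59 [[0.5222, -0.1689, 0.2798], [0.5224, -0.1648, 0.2818], [0.5284, -0.1533, 0.2976], [0.5621, -0.1466, 0.3098], [0.5626, -0.1447, 0.311]]
```

View pics/s6b.png

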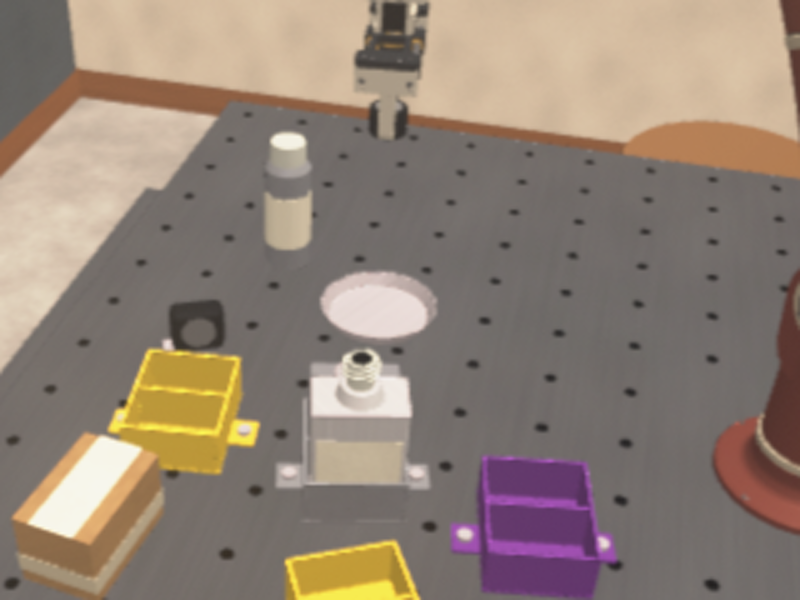

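Emit:
move_arm(targets=[0, -2, 20, 0, 0.3, 0, -2, 55, 0, 0.3, 0, -2, 95, 0, 0.3, 0, -2, 135, 0, 0.3, 0, -2, 175, 0, 0.3, 0, -2, 210, 0, 0.3, 0, -2, 235, 0, 0.3, 0, -2, 250, 0, 0.3, 0, -2, 260, 0, 0.3, 0, -2, 265, 0, 0.3, 0, -2, 265, 0, 0.3, 0, -2, 265, 0, 0.3])

```text
time: 23.08
tcp_pos: [0.5447, -0.1727, 0.0157]
tcp_rot: [[-0.993, -0.122, 0.001], [-0.122, 0.993, -0.0], [-0.001, -0.0, -1.0]]
contact_force: [-0.3, -0.4, -0.4]
opening: 0.48
```

```bash
python3 st.py
```

```text
{'qpos': [0.5439, 0.8034, -0.445, 1.8323, 0.5534, 0.6306, 1.4546], 'tcp_pos': [0.5447, -0.1727, 0.0157], 'contact_force': [-0.2833, -0.414, -0.4227], 'moment': [0.1325, -0.1026, -0.0214], 'opening': 0.4803} yaw -173.0
```

Emit:
move_arm(targets=[0, 0, 2, 0, 0.3, 0, 0, 4, 0, 0.3, 0, 0, 6, 0, 0.3, 0, 0, 7.5, 0, 0.3, 0, 0, 7.5, 0, 0.3])

```text
time: 23.7
tcp_pos: [0.5441, -0.1725, 0.0074]
tcp_rot: [[-0.993, -0.122, -0.0], [-0.122, 0.993, 0.0], [0.0, 0.0, -1.0]]
contact_force: [-0.5, -0.0, -0.6]
opening: 0.488
```

Emit:
move_arm(targets=[0, 0, 0.8, 0, 0.3, 0, 0, 1.5, 0, 0.3, 0, 0, 1.5, 0, 0.3])

```text
time: 24.08
tcp_pos: [0.5443, -0.1725, 0.0066]
tcp_rot: [[-0.993, -0.122, 0.0], [-0.122, 0.993, -0.0], [-0.0, -0.0, -1.0]]
contact_force: [-1.6, -0.3, 5.1]
opening: 0.484
```

Touched down with 5 N. I ease slightly and release.

Emit:
move_arm(targets=[0, 0, -0.5, 0, 0.45, 0, 0, -0.5, 0, 0.47, 0, 0, -0.5, 0, 0.52, 0, 0, -0.5, 0, 0.6, 0, 0, -0.5, 0, 0.7, 0, 0, -0.5, 0, 0.7], grip_force=10)

```text
time: 24.82
tcp_pos: [0.5442, -0.1726, 0.0065]
tcp_rot: [[-0.993, -0.122, -0.0], [-0.122, 0.993, 0.0], [0.0, 0.0, -1.0]]
contact_force: [-0.0, 0.4, 0.7]
opening: 0.695
```

```bash
python3 st.py
```

```text
{'qpos': [0.5376, 0.8168, -0.4349, 1.8362, 0.5623, 0.6138, 1.4469], 'tcp_pos': [0.5442, -0.1726, 0.0065], 'contact_force': [-0.0246, 0.43, 0.7113], 'moment': [0.089, -0.0227, -0.0193], 'opening': 0.695} yaw -173.0
```

Emit:
move_arm(targets=[0, 0, -5, 0, 0.7, 0, 0, -15, 0, 0.7, 0, 0, -30, 0, 0.7, 0, 0, -60, 0, 0.7, 0, 0, -110, 0, 0.7, 0, 0, -160, 0, 0.7, 0, 0, -210, 0, 0.7, 0, 0, -240, 0, 0.7, 0, 0, -250, 0, 0.7, 0, 0, -250, 0, 0.7, 0, 0, -250, 0, 0.7])

```text
time: 26.2
tcp_pos: [0.5432, -0.1726, 0.255]
tcp_rot: [[-0.993, -0.122, -0.003], [-0.122, 0.993, 0.001], [0.003, 0.001, -1.0]]
contact_force: [0.7, -0.1, -0.2]
opening: 0.705
```

```bash
python3 st.py
python3 - <<'E'
from fit import *
a=snap("side","s7")[0][100:300,220:460]; b=snap("scene","c7")[0][110:310,210:450]
cv2.imwrite("pics/s7b.png",np.hstack([cv2.resize(a,(400,333),interpolation=cv2.INTER_CUBIC),cv2.resize(b,(400,333),interpolation=cv2.INTER_CUBIC)]))
for n in ["s7","c7"]:
    z=np.load(f"/tmp/{n}.npz"); W=cloud(z["d"],(z["f"],z["cx"],z["cy"],z["E"]))
    m=(np.hypot(W[...,0]-.544,W[...,1]+.172)<.05)&(W[...,2]>.022)&(W[...,2]<.1); q=W[m]
    print(n,"cap",len(q),np.round(np.percentile(q,[2,50,98],axis=0),4).tolist())
    m=(np.hypot(W[...,0]-.489,W[...,1]-.186)<.03)&(W[...,2]>.14); q=W[m]; print("neck/shoulder",np.round(np.percentile(q,[2,50,99],axis=0),4).tolist())
E
```

```text
{'qpos': [0.6622, 0.5193, -0.6268, 1.5937, 0.3259, 1.1386, 1.6524], 'tcp_pos': [0.5432, -0.1726, 0.255], 'contact_force': [0.7405, -0.1346, -0.2228], 'moment': [0.0974, -0.0289, -0.0006], 'opening': 0.7047} yaw -173.0
s7 cap 127 [[0.5234, -0.1905, 0.0241], [0.5441, -0.1623, 0.0358], [0.5648, -0.145, 0.0412]]
neck/shoulder [[0.4637, 0.1724, 0.1499], [0.4862, 0.1974, 0.17], [0.5166, 0.2136, 0.204]]
c7 cap 143 [[0.5276, -0.1923, 0.0226], [0.5504, -0.1638, 0.0384], [0.5697, -0.1488, 0.0435]]
neck/shoulder [[0.465, 0.1714, 0.1438], [0.4952, 0.1958, 0.1718], [0.5166, 0.2147, 0.206]]
```

View pics/s7b.png

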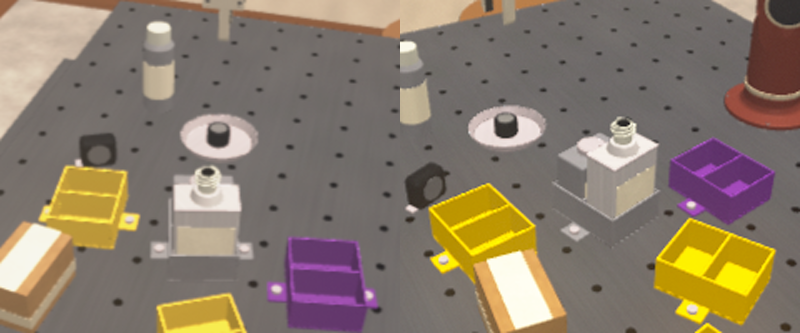

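The cap stands upright in the dish (218,133 left), with its top at about 0.04 m. The tin is seated with its neck open, and the other things are where they were.

```bash
python3 -c "
from bench import robot
print(robot.close_job())"
```

```text
the job is handed in; nothing more can be done
None
```

The solvent tin is open, its cap stands top up near the middle of the steel dish, and I handed the job in at about 26 s.

- **Unscrewing:** I gripped the cap, pushed it down to about 15–16 N and unscrewed it anticlockwise in one long stroke. Readings between moves were 14.9 to 19.9 N. It touched 19.9 N twice, once early and once at the end. It may have gone higher for a moment during a move, since I only saw the force at the end of each one.
- **Turn needed:** I turned it about 172°, not the expected 120°. The cap was still rising past 120°, so I kept going. Some of the extra may be slip in the grip or clicking at the start.
- **Lifting off:** I raised it in small steps until the force was only the cap's weight (about −0.6 N), with no pull on the tin.
- **Setting down:** It touched the dish floor with about 5 N before I let go.

**Last checks:** The last two pictures show the cap upright in the dish, with its top 37–43 mm above the table against an expected 37 mm. The tin is seated with its neck rim at about 0.204 m against an expected 0.202 m. By eye, the paste tin, tape measure, pad box and spray can had not moved; I did not measure them. The gripper was well clear of everything.

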